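Lock a full sharps box by tucking its flap

ROBOT

A 6-joint arm with a two-finger parallel gripper is mounted at the origin on the work surface. World frame = base frame: x ahead of the robot, y to its left, z up, the work surface at z = 0. Lengths are in m, angles in rad, forces in N, time in s.
With the tool pointing down it reaches from about 0.325 to 0.775 m from the base axis. Payload 5.5 kg.
Tool frame: the origin (TCP) lies between the finger pads; the fingertips stand 8 mm ahead of it and the grasp point (between the pads) lies 11 mm behind it (tcp_to_tips is the distance from the TCP to the fingertips, in m); z points along the fingers, y is the direction in which the jaws open and shut (so a half turn about z gives the same grasp; the last joint's range is limited). The gripper opens to 88 mm and grips with 3 to 60 N. Pads are 20 mm wide; open, the fingers measure 115 mm over their backs; the gripper's body (75 mm by 178 mm) begins 61 mm behind the grasp point.
Start: joints at [-1.355, 0.091, 1.231, -0, 1.82, -0.057], TCP at [0.162, -0.578, 0.231] pointing down, gripper open.
Joint ranges: [-2.87, 2.87], [-0.86, 2.18], [0.17, 2.46], [-1.51, 4.65], [0.06, 2.69], [-2.65, 2.65]. Speed limits (rad/s): [2.57, 2.57, 3.01, 3.14, 3.14, 3.14].

INTERFACE

Orientations are given as a unit quaternion [w, x, y, z].
In Python, from bench import * gives the robot as it stands. Calls block until the motion is done:
- move_to(position, orientation): joint-space move of the TCP to a pose.
- move_l(position, speed=0.15, orientation=None): straight line of the TCP; orientation=None keeps the orientation; speed is the mean speed in m/s.
- movej(angles): joint-space move.
- gripper_open() and close(): open the fingers fully, or close them until they stop; the grip force is fixed at half the most.
- hold(seconds).
- inverse_kinematics(position, orientation): joint angles nearest the present ones, or None.
- state(): the state.
- get_image(name): name is "scene" or "top" or "wrist"; returns a dict with "frame" (480x640x3 uint8, blue, green, red), "depth" (480x640 float32, m along the optical axis (not along the pixel's ray), 0 where there is no reading), "camera_matrix" (3x3 intrinsics, pixels), "view" (4x4, takes a point from world to camera coordinates). Camera axes: x right, y up, looking along -z (the intrinsics and any distortion apply to the point x, -y, -z); pixel columns grow to the right and rows downward; lengths in m; the calibration is good to about 2 mm. The wrist camera is an equidistant fisheye: a pixel r from the principal point sees the ray r / f radians off the axis. A picture is of the moment at which its call begins.
A pose or a line that the arm cannot do raises IKError and nothing moves.
- job_done(): hands the job in, once; it reports no verdict.
The state is a dict: "time": time; "joint_pos": joint angles; "dq": joint speeds; "joint_torque": joint torques, N m; "ee_pos": TCP position; "ee_rot": TCP orientation; "ft_force": force on the tool from outside, world axes, zero at the start; "moment": the same for the moment, N m; "finger_gap": finger opening in m.
Only numpy, scipy, OpenCV 4.12 (cv2) and the standard library are available. Lean on these libraries where they do the work, as an engineer would, in place of code of your own. Each camera call takes 0.05 s, during which the arm holds its last target.

TASK

The sharps box with the red flap is full: with a fingertip, fold its red flap over the opening and press it down until the tongue at its edge is tucked beneath the springy grey lip and stays there. Push only on the flap's red outer face and its edge, never the white inner face, which is contaminated, and do not grip or lift anything. The blue-flapped box is still in use, so leave its flap open, and leave everything else where it stands.

Things in the scene. Friction and masses are not known exactly. Their poses are not given: they have to be found in the camera images.
- red_box: Yellow sharps box, red flap, fixed in a grey bench bracket 140 x 176 mm. Body 110 (x) x 152 (y) mm; white deck on top 120 x 160 mm with a drop hole, deck top 119 mm up. Origin: centre of the underside, on the table. z up; front (lip) on its own -x, flap hinge at the rear, +x. The full one, to be locked.
- red_hinge (a point): Middle of the red flap's hinge line, which runs along the box's y: 45 mm behind the box's origin (+x) and 123 mm above it; axes of the box. Flap: plastic panel 4 mm thick (outer face 2 mm from the hinge line), 110 mm wide, ending 90 mm from the hinge, then a tongue 44 mm wide in the middle, ending 111 mm from the hinge.
- red_flap (a joint): Angle of the red flap: 0 flat over the hole, tongue under the lip; 1.57 upright; more = leaning back, away from the lip. Starts 1.65 to 2.05, stop at 2.4. Stiff, springy hinge: stays where left between 0.7 and 2.1; let go flatter and not tucked, it rises to about 0.6. Folding takes 1 to 2 N at the edge, pressing it past the lip 3 to 8 N on the panel near the tongue.
- red_edge (a point): Middle of the free edge of the red flap's tongue, 111 mm from the hinge line, mid-thickness; moves with the flap. The red outer face looks to the rear when the flap is upright, up when shut. The white inner face, with a raised plug 5 mm thick, is the other one; the robot may not touch it.
- red_lip (a joint): How far the springy grey lip of the red box is bent outwards, away from the flap (rad); 0 = at rest. A hook 46 mm wide rising from the middle of the front wall to 22 mm above the deck. The tongue meets its sloped top with the flap near 0.13 rad, bends it out about 5 mm (0.1 rad) as the flap is pressed down, and then it springs back over the tongue.
- red_under (a point): Middle of the inner bottom corner of the red box's lip, beneath which the tongue's edge belongs: at rest 62.5 mm in front of the box's origin (-x) and 126 mm above it, so 107.5 mm from the hinge line; the rest of the lip lies further from the hinge.
- blue_box: Yellow sharps box, blue flap, fixed in a grey bench bracket 140 x 176 mm. Body 110 (x) x 152 (y) mm; white deck on top 120 x 160 mm with a drop hole, deck top 119 mm up. Origin: centre of the underside, on the table. z up; front (lip) on its own -x, flap hinge at the rear, +x. Still in use. Same make and sizes as the red one.
- blue_flap (a joint): Angle of the blue flap, as joint red_flap. Starts between 1.65 and 2.05 and is to be left alone.
- tray: Shallow open steel tray, 85 x 220 x 22 mm, loose. Origin: centre of its underside.
- syringe: Capped syringe 95 mm long, lying in the tray along its own x. Origin under its middle.
- jar: Clear specimen jar with a yellow cap, 52 mm across, 68 mm tall, standing loose. Origin: centre of its underside.
- vial: Small amber vial, 32 mm across, 52 mm tall, standing loose. Origin: centre of its underside.
- tape: Roll of white tape lying flat, 72 mm across, 25 mm tall. Origin: centre of its underside.
- tub: White tub with a blue label, 82 mm across, 108 mm tall, standing loose. Origin: centre of its underside.
- spray: Blue bottle with a white cap, 68 mm across, 170 mm tall, standing loose. Origin: centre of its underside.

How it is judged:
By the outcome, as a careful person would: the job done as asked, in the order asked, and still so for the second after the job is handed in, with the robot touching nothing.
It also fails if it takes over 38 s, if anything falls off the work surface, if the arm or the gripper's body presses on something with over 40 N, if the wrist force passes 120 N, or if a joint passes its speed limit or range.

## Working session

There is one attempt and no reset: what is moved stays moved. The work goes in short steps, each a Python script; the robot and the scene stay as the last script left them, time stands still between calls to the robot, and variables do not carry over. Pictures are saved under pics/ and viewed, and the job is handed in when it is done.

```bash
ls; mkdir -p pics; python3 - <<'E'
from bench import *
import cv2,numpy as np
s=state();print(s)
for n in("scene","top","wrist"):
    im=get_image(n);cv2.imwrite(f"pics/{n}0.png",im["frame"]);np.savez(f"pics/{n}0.npz",**im)
    print(n,im["camera_matrix"].tolist(),np.round(im["view"],4).tolist(),im.keys())
E
```

```text
pics
{'time': 0.0, 'joint_pos': array([-1.35469410e+00,  9.18834397e-02,  1.23186749e+00, -4.17775533e-06,
        1.81978762e+00, -5.66822473e-02]), 'dq': array([ 2.14355112e-03, -1.43641840e-03, -4.94236951e-04,  4.20723543e-04,
        6.14516717e-05, -1.11671580e-03]), 'joint_torque': array([ 5.54672067e-05, -4.46451080e+01, -4.06445360e+01,  6.97650807e-02,
        2.92480015e-02, -1.63561776e-04]), 'ee_pos': array([ 0.16159704, -0.57754585,  0.22950253]), 'ee_rot': array([-9.69698823e-04,  9.90712590e-01,  1.35969178e-01, -7.94902123e-05]), 'ft_force': array([ 0.26307616, -0.27639586,  0.18424548]), 'moment': array([ 0.01993275, -0.00063219,  0.04342394]), 'finger_gap': 0.08777841915021245}
scene [[438.98073277895577, 0.0, 320.9773173836159], [0.0, 438.98073277895577, 237.636058843828], [0.0, 0.0, 1.0]] [[-0.7644, 0.6447, -0.0123, 0.4388], [-0.3477, -0.396, 0.8498, 0.1208], [0.543, 0.6539, 0.5269, -1.3435], [0.0, 0.0, 0.0, 1.0]] dict_keys(['frame', 'depth', 'camera_matrix', 'view'])
top [[620.51501434603, 0.0, 318.7425161058323], [0.0, 620.51501434603, 232.97674549468087], [0.0, 0.0, 1.0]] [[-0.0559, -0.9984, -0.0028, 0.0274], [0.9771, -0.0553, 0.2053, -0.5857], [-0.2051, 0.0087, 0.9787, -1.5328], [0.0, 0.0, 0.0, 1.0]] dict_keys(['frame', 'depth', 'camera_matrix', 'view'])
wrist [[371.64829954431775, 0.0, 328.9015405716785], [0.0, 371.64829954431775, 241.04626208915198], [0.0, 0.0, 1.0]] [[0.2699, -0.9629, -0.0017, -0.5999], [0.9266, 0.2602, -0.2717, 0.0335], [0.262, 0.0717, 0.9624, -0.3914], [0.0, 0.0, 0.0, 1.0]] dict_keys(['frame', 'depth', 'camera_matrix', 'view'])
```

View pics/scene0.png

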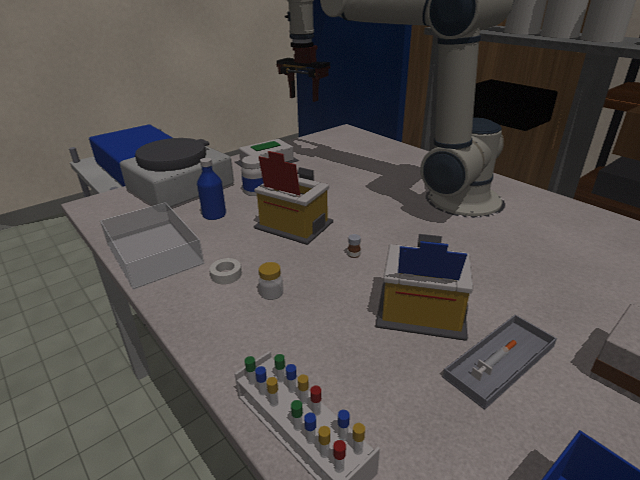

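View pics/top0.png

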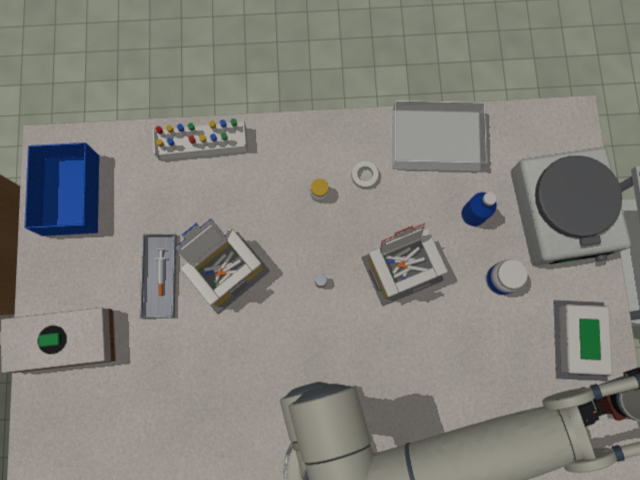

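```bash
cat > h.py <<'E'
import numpy as np,cv2
def cloud(im):
    d=im["depth"];K=im["camera_matrix"];V=im["view"]
    v,u=np.mgrid[0:480,0:640]
    x=(u-K[0,2])/K[0,0]*d;y=(v-K[1,2])/K[1,1]*d
    P=np.stack([x,-y,-d],-1)
    return (P-V[:3,3])@V[:3,:3]   # R^T(p-t)
def proj(im,p):
    K=im["camera_matrix"];V=im["view"];c=V[:3,:3]@np.asarray(p)+V[:3,3]
    return np.array([K[0,0]*c[0]/-c[2]+K[0,2],K[1,1]*c[1]/c[2]+K[1,2]])
E
python3 - <<'E'
from h import *
im=np.load("pics/top0.npz");sc=np.load("pics/scene0.npz")
P=cloud(im);z=P[...,2]
hsv=cv2.cvtColor(im["frame"],cv2.COLOR_BGR2HSV)
for n,(a,b,c,d) in dict(red=(355,215,455,305),blue=(170,210,275,315)).items():
    m=np.zeros(z.shape,bool);m[b:d,a:c]=1
    m&=(abs(z-0.119)<.006)&(hsv[...,1]<60)&(hsv[...,2]>120)
    q=P[m];r=cv2.minAreaRect((q[:,:2]*1000).astype(np.float32));print(n,m.sum(),r,cv2.boxPoints(r).tolist(),q[:,2].mean())
hs=cv2.cvtColor(sc["frame"],cv2.COLOR_BGR2HSV);Q=cloud(sc)
m=np.zeros(z.shape,bool);m[145:200,250:310]=1
m&=((hs[...,0]<8)|(hs[...,0]>172))&(hs[...,1]>130)&(sc["depth"]>0)
q=Q[m];c=np.median(q,0);print("redflap",m.sum(),c,q[:,2].max());
q=q[np.linalg.norm(q-c,axis=1)<.12];u,s,vt=np.linalg.svd(q-q.mean(0),full_matrices=False);print(q.mean(0),s/np.sqrt(len(q)),vt)
print(q[q[:,2].argsort()[-6:]])
for n,(u,v) in dict(jar=(319,187),vial=(321,281),tape=(365,175),tub=(512,275),spray=(488,200),tray=(158,240)).items(): print(n,P[v,u])
f=im["frame"][180:330,330:540];cv2.imwrite("pics/c1.png",cv2.resize(f,None,fx=3.5,fy=3.5,interpolation=2))
f=sc["frame"][130:250,190:350];cv2.imwrite("pics/c2.png",cv2.resize(f,None,fx=5,fy=5,interpolation=2))
E
```

```text
red 1350 ((491.3851318359375, -218.24781799316406), (119.98785400390625, 161.2034912109375), 19.03510856628418) [[408.3836975097656, -161.62033081054688], [460.9598388671875, -314.009033203125], [574.3865966796875, -274.87530517578125], [521.8104248046875, -122.48660278320312]] 0.11912263655867956
blue 1369 ((507.733642578125, 240.6154327392578), (121.06050109863281, 159.88690185546875), 36.702274322509766) [[411.4246520996094, 268.533935546875], [506.9821472167969, 140.3442840576172], [604.0426025390625, 212.69692993164062], [508.4851379394531, 340.8865966796875]] 0.11876265376852467
redflap 1154 [ 0.54218618 -0.19641862  0.17511537] 0.2338907401748456
[ 0.54150606 -0.19657623  0.17507977] [0.02999662 0.02880544 0.00270463] [[-0.34774668  0.93101733 -0.11081057]
 [-0.10332519 -0.15552109 -0.98241391]
 [-0.93187776 -0.33018166  0.15027948]]
[[ 0.5573329  -0.21350142  0.23218964]
 [ 0.5435778  -0.18314911  0.23222167]
 [ 0.55386563 -0.21005813  0.23227894]
 [ 0.54732861 -0.18605847  0.23235431]
 [ 0.55637269 -0.21057916  0.23276545]
 [ 0.55111244 -0.19288562  0.23389074]]
jar [ 0.70449257 -0.01289426  0.07506678]
vial [ 0.4627924  -0.00438126  0.05587013]
tape [ 0.75209029 -0.14055663  0.00250833]
tub [ 0.44469125 -0.47329779  0.1059666 ]
spray [ 0.62121466 -0.41660939  0.17123996]
tray [0.60353948 0.42179326 0.00268911]
```

View pics/c1.png

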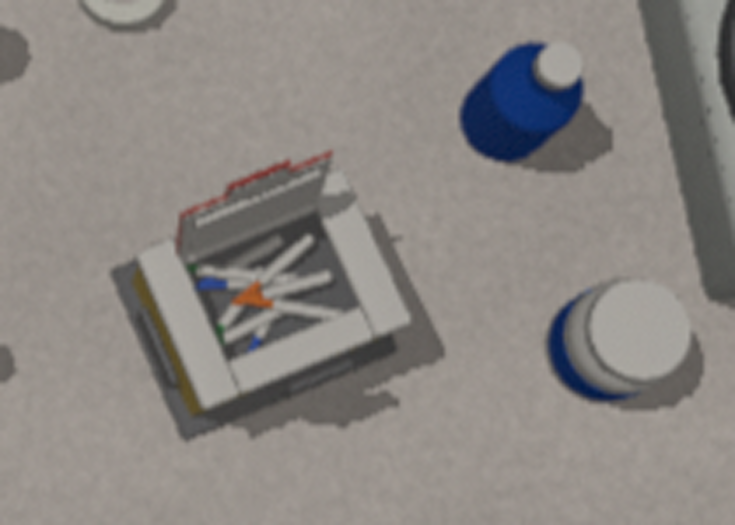

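View pics/c2.png

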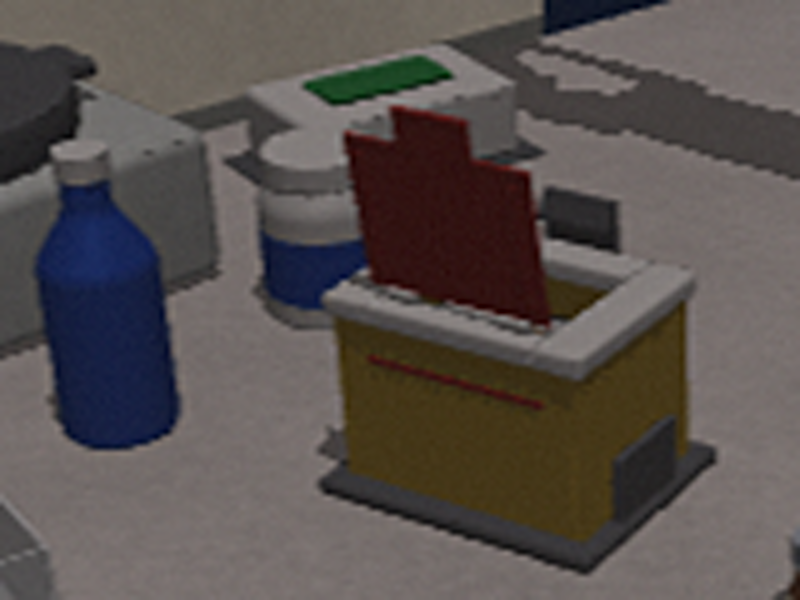

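```bash
cat >> h.py <<'E'
YAW=np.radians(19.04);O=np.array([.4914,-.2182])
ex=np.array([np.cos(YAW),np.sin(YAW)])
ORI=[0,np.cos(YAW/2),np.sin(YAW/2),0]
def tcp(uf,w): # uf: forward distance of finger front face from hinge, w: tip height above hinge line
    xy=O+ex*(.045-(uf-.010)); return [*xy,.123+w+.008]
def corner(th,r=.085,t=.002): return r*np.cos(th)-t*np.sin(th), r*np.sin(th)+t*np.cos(th)
def ff(s): f=s["ft_force"];return np.round([f[:2]@ex,f[:2]@[-ex[1],ex[0]],f[2]],2)
E
python3 - <<'E'
from bench import *
from h import *
for a in [(-.045,.2),(-.045,.083),(-.002,.083)]+[corner(t) for t in (1.2,.6,.1,-.02)]:
    q=inverse_kinematics(tcp(*a),ORI);print(np.round(q,2) if q is not None else None)
close()
p=state()["ee_pos"];move_l([p[0],p[1],.34],.3)
move_to(tcp(-.045,.21),ORI)
s=state();print(s["time"],s["ee_pos"],tcp(-.045,.21),s["finger_gap"],ff(s))
move_l(tcp(-.045,.083),.15)
s=state();print(s["time"],s["ee_pos"],ff(s))
for n in("scene","top"):
    im=get_image(n);f=im["frame"]
    f=f[180:330,330:540] if n=="top" else f[90:250,190:390]
    cv2.imwrite(f"pics/{n}1.png",cv2.resize(f,None,fx=3.5,fy=3.5,interpolation=2))
E
```

```text
[-0.36  0.18  0.95 -0.    2.01  0.88]
[-0.36  0.13  1.22 -0.    1.79  0.88]
[-0.41  0.04  1.32 -0.    1.79  0.83]
[-0.45 -0.03  1.39 -0.    1.78  0.79]
[-0.5  -0.11  1.52 -0.    1.73  0.74]
[-0.52 -0.13  1.61 -0.    1.67  0.72]
[-0.52 -0.13  1.63 -0.    1.65  0.72]
4.0833 [ 0.58557808 -0.18659557  0.34097888] [np.float64(0.585929105575125), np.float64(-0.18557718284441266), 0.34099999999999997] 0.0007513959071098271 [-0.8   0.15  0.56]
5.0833 [ 0.58627154 -0.18583081  0.21545449] [ 0.36  0.45 -0.37]
```

View pics/scene1.png

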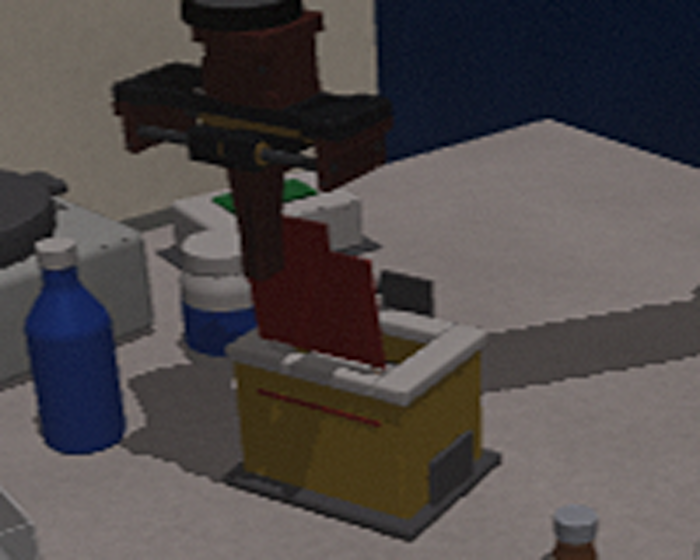

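View pics/top1.png

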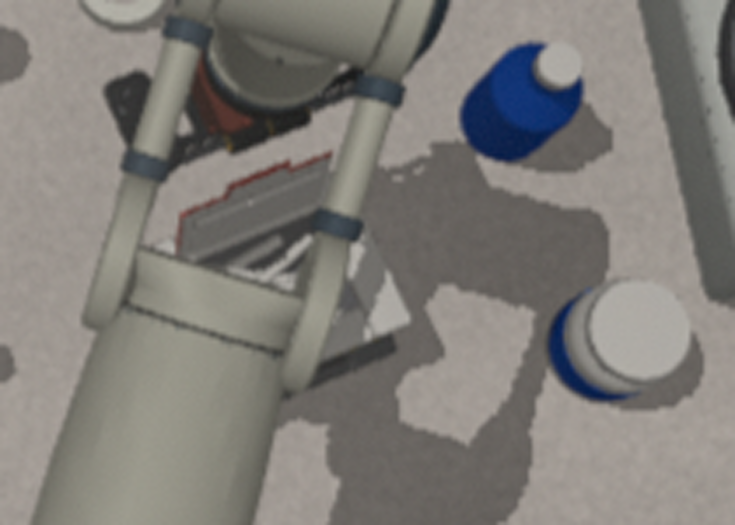

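Finger is centred behind the red face (finger about (265,250) in the scene crop, flap untouched at (315,290)). Folding now, stopping before the lip.

```bash
python3 - <<'E'
from bench import *
from h import *
move_l(tcp(-.022,.083),.08)
move_l(tcp(-.002,.083),.08); s=state();print("90",s["time"],ff(s))
for t in np.arange(1.4,.19,-.2):
    move_l(tcp(*corner(t)),.1); s=state();print(round(t,2),round(s["time"],2),ff(s),np.round(np.array(s["ee_pos"])-tcp(*corner(t)),4))
    if np.abs(ff(s)).max()>15: print("STOP");break
im=get_image("scene");f=im["frame"][90:250,190:390]
cv2.imwrite("pics/scene2.png",cv2.resize(f,None,fx=3.5,fy=3.5,interpolation=2))
E
```

```text
90 6.0167 [-0.    0.27  0.54]
1.4 6.31 [ 0.49 -0.79  0.18] [ 0.0001 -0.0001  0.0002]
1.2 6.62 [ 0.57 -0.38  0.22] [ 0.      0.     -0.0001]
1.0 6.94 [-0.58 -0.12 -0.15] [ 0.0001  0.0001 -0.    ]
0.8 7.26 [ 0.48 -0.13 -0.95] [ 0.0002  0.0001 -0.    ]
0.6 7.58 [-0.56 -0.22 -0.32] [0.0001 0.0001 0.    ]
0.4 7.89 [-0.04 -0.15 -0.03] [-0.      0.0001 -0.0001]
0.2 8.21 [0.18 0.76 0.14] [-0.0001  0.0002 -0.0002]
```

View pics/scene2.png

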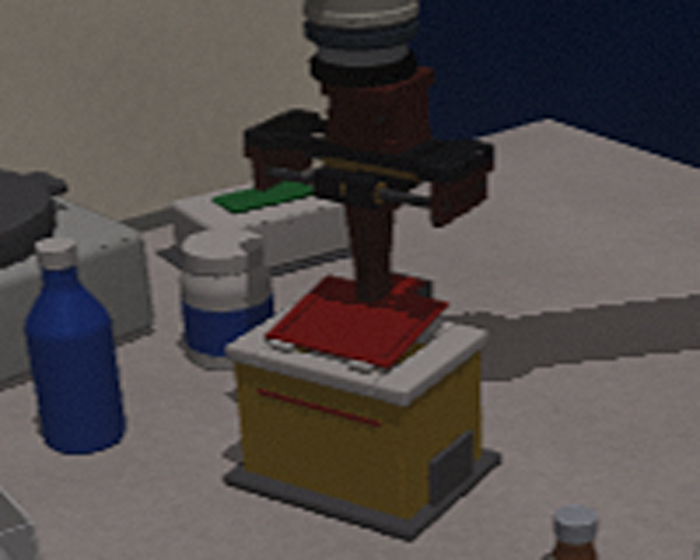

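The flap is folded under the fingertip (contact at about (375,295)). The tongue is now just above the lip, so I'll press in small steps while watching force.

```bash
python3 - <<'E'
from bench import *
from h import *
for t in [.16,.13,.1,.07,.04,.02,.0,-.01,-.02,-.03]:
    move_l(tcp(*corner(t)),.04); s=state();F=np.mean([ff(state()) for _ in range(3)],0)
    print(t,round(s["time"],2),np.round(F,2),"dz",round(s["ee_pos"][2]-tcp(*corner(t))[2],4))
    if np.abs(F).max()>20: print("STOP");break
hold(.2);print(ff(state()))
for n in("scene","wrist"):
    im=get_image(n);f=im["frame"]
    if n=="scene":f=f[130:250,230:390]
    cv2.imwrite(f"pics/{n}3.png",cv2.resize(f,None,fx=4,fy=4,interpolation=2) if n=="scene" else f)
E
```

```text
0.16 8.51 [1.   0.31 0.26] dz 0.0002
0.13 8.76 [-0.35 -0.11  0.52] dz -0.0002
0.1 9.01 [-0.24 -0.31  2.79] dz 0.0001
0.07 9.26 [0.52 0.42 4.38] dz 0.0005
0.04 9.51 [ 1.97 -1.02  2.41] dz 0.0
0.02 9.76 [ 0.06 -0.81 -0.08] dz -0.0008
0.0 10.01 [-1.58  2.12  3.79] dz 0.0002
-0.01 10.26 [-2.37  1.95  7.03] dz 0.001
-0.02 10.51 [-3.57  2.62 10.49] dz 0.0017
-0.03 10.76 [-4.43  3.86 14.09] dz 0.0023
[-3.87  4.49 14.06]
```

View pics/scene3.png

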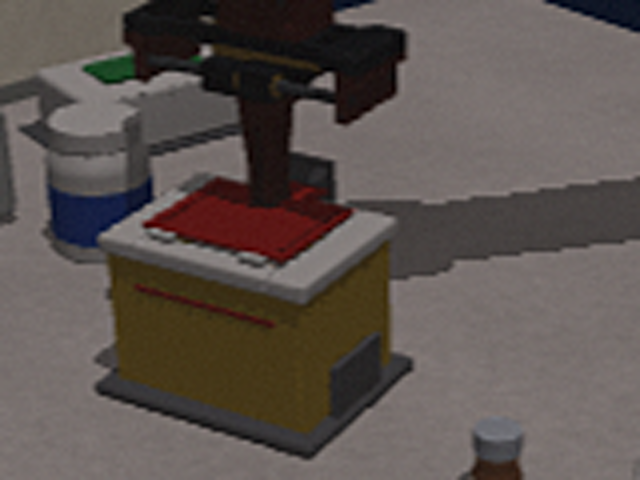

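View pics/wrist3.png

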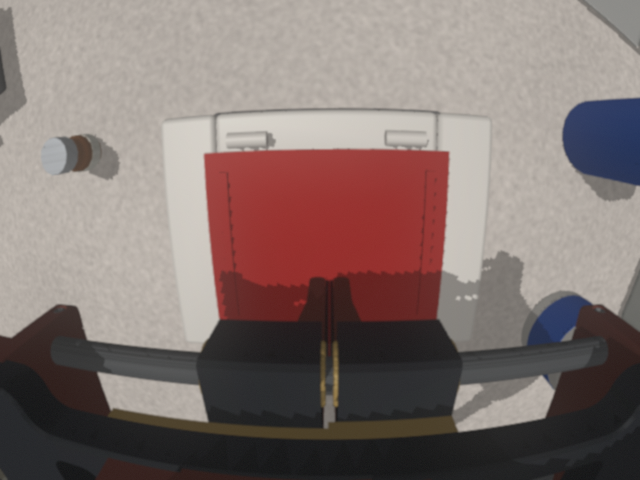

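The force rose to 4.4 N, dropped to about 0 at 0.02 rad (the snap), then climbed as the flap bottomed out. I'll lift straight up, retreat and check.

```bash
python3 - <<'E'
from bench import *
from h import *
p=state()["ee_pos"]
move_l([p[0],p[1],.18],.08)
move_l([p[0],p[1],.34],.3)
move_to([.2,-.56,.34],ORI)
hold(.3);s=state();print(s["time"],ff(s))
for n in("scene","top"):
    im=get_image(n);np.savez(f"pics/{n}4.npz",**im);P=cloud(im)
    hs=cv2.cvtColor(im["frame"],cv2.COLOR_BGR2HSV)
    m=((hs[...,0]<8)|(hs[...,0]>172))&(hs[...,1]>130)&(im["depth"]>0)
    m&=(np.linalg.norm(P[...,:2]-O,axis=-1)<.12)&(P[...,2]>.11)
    q=P[m];u=.045-(q[:,:2]-O)@ex; A=np.c_[u,np.ones(len(u))];c=np.linalg.lstsq(A,q[:,2],rcond=None)[0]
    print(n,len(q),"slope",c[0],"z",q[:,2].mean(),"u",u.min(),u.max(),"zmax",q[:,2].max())
    f=im["frame"];cv2.imwrite(f"pics/{n}4full.png",f)
    f=f[190:320,340:470] if n=="top" else f[150:250,240:340]
    cv2.imwrite(f"pics/{n}4.png",cv2.resize(f,(600,600),interpolation=2))
a=np.load("pics/top0.npz")["frame"];b=np.load("pics/top4.npz")["frame"]
cv2.imwrite("pics/t.png",np.hstack([cv2.imread("pics/top4.png"),])) 
d=cv2.absdiff(a,b).max(2);cv2.imwrite("pics/diff.png",(d>40)*255)
E
```

```text
14.3667 [ 0.5  -0.09 -0.19]
scene 659 slope 0.002535996640715494 z 0.1245060674648559 u 0.00032830610104454816 0.11388948182662743 zmax 0.1279004092550517
top 1630 slope 0.008465275384208491 z 0.12590965754896624 u 0.005264132154006333 0.10797959173498943 zmax 0.1365907675279501[ WARN:0@6.533] global loadsave.cpp:1063 imwrite_ Unsupported depth image for selected encoder is fallbacked to CV_8U.
```

View pics/top4.png

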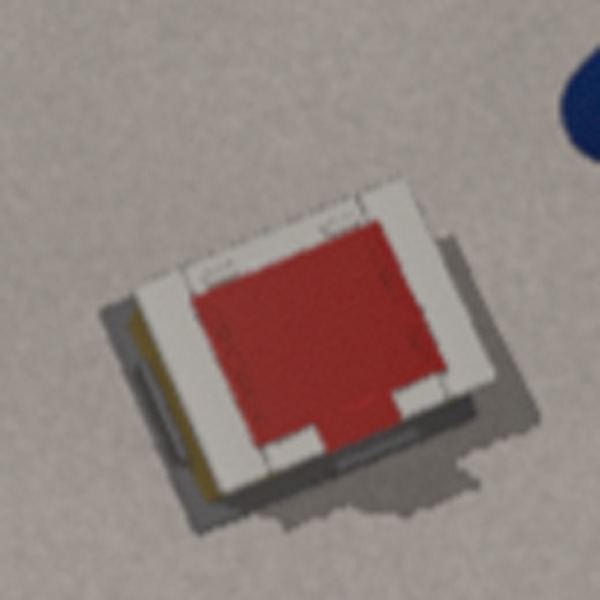

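View pics/scene4full.png

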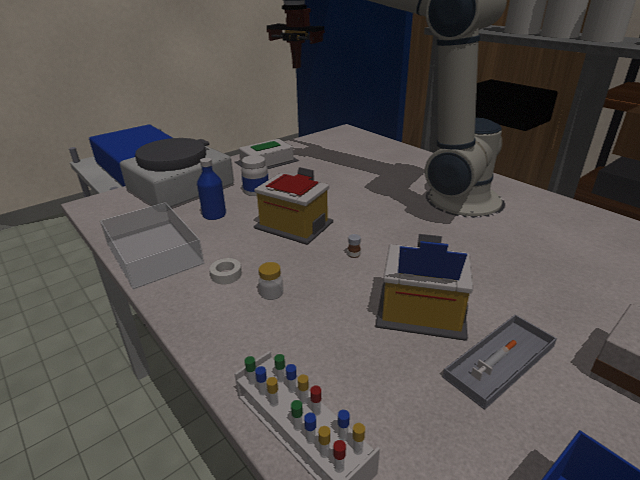

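View pics/diff.png

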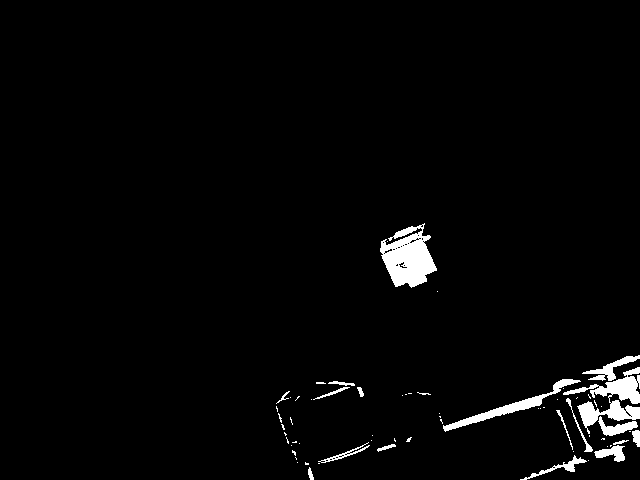

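The flap stays flat (slope under 0.01 rad, outer face at z ≈ 0.125) with the tongue at the lip (about (365,430) in the top crop). The difference picture shows changes only at the flap and the arm.

```bash
python3 -c "
from bench import *
job_done();print(state()['time'])"
```

```text
the job is handed in; nothing more can be done
the job is handed in; nothing more can be done
```

The red flap is folded shut and its tongue is tucked under the grey lip. I pushed it over from behind with the closed fingertips, on its red outer face and edge only, and handed the job in at about 14.5 s.

- **Snap:** while pressing near the tongue, the force rose to about 4.4 N, fell to about 0 at 0.02 rad as the lip sprang back, then climbed to 14 N at the bottom of the press.
- **After retreating:** the flap stayed flat without the robot touching it. Its measured slope was under 0.01 rad and its outer face about 125 mm up, against roughly 0.6 rad if it had not locked.
- **Surroundings:** comparing the top views before and after shows changes only at the red flap and the arm. The blue flap and the loose items look unmoved.
- **Not confirmed:** no check failed or disagreed. I did not measure the lip's position, so the tuck is inferred from the force drop and the flap staying flat.

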